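# Bring the filter carrier round the bent guide wire and snap it in

### The arm

A 6-joint arm with a two-finger parallel gripper is mounted at the origin on a cart in front of the work surface, level with it; the furniture and walls round the work are solid. World frame = base frame: x ahead of the robot, y to its left, z up, the work surface at z = 0. Lengths are in m, angles in rad, forces in N, time in s.
With the tool pointing down it reaches from about 0.35 to 0.85 m from the base axis. Payload 8.1 kg.
Tool frame: the origin (TCP) lies at the very end of the fingers, on their centre line; the grasp point (between the pads) lies 19 mm behind it; z points along the fingers, y is the line along which they close (so a half turn about z gives the same grasp; the last joint's range is limited). The gripper opens to 93 mm and grips with 3 to 60 N. Pads are 15 mm wide; open, the fingers measure 128 mm over their backs; the gripper's body (75 mm by 188 mm) begins 65 mm behind the grasp point.
Start: joints at [1.179, 0.13, 1.488, -0, 1.523, -0.085], TCP at [0.181, 0.572, 0.219] pointing down, gripper open.
Joint ranges: [-2.96, 2.96], [-0.89, 2.26], [0.02, 2.5], [-1.34, 4.48], [0, 2.73], [-2.66, 2.66]. Speed limits (rad/s): [2.39, 2.39, 2.79, 3.14, 3.14, 3.14].

### API

Orientations are given as a rotation vector (axis times angle).
In Python, from plant import read_state, eyes, workorder gives the robot as it stands. The module is installed in compiled form; this text tells all that it offers.
- The arm moves only by the tool play_rows, never from a script. Its argument "targets" is one flat list of numbers, 4 for each row, row after row: the shift along the tool's x, y, z in cm, then the turn about the tool's z in degrees. In form: [dx, dy, dz, roll, dx, dy, dz, roll, ...]. A call has 1 to 8 rows; each row is the pose to reach, as a shift and turn from the pose commanded when the call began, along the tool's axes at that moment; what a row does not reach only later rows make up. A row lasts 1/12 s, in which the tool goes at most 41.7 mm and 7.16 degrees, less where a joint would pass 70% of its speed; a pose out of reach is approached as far as the arm can. A call with a gripper value outside its range is refused whole. "grip" is the finger opening in cm, from 0 to 9.3, set as the call begins (left out, the last holds). The fingers move at their own pace and stop on an object; "grip_force" is the grip in N (left out, the last holds). Time passes only in rows, so rows that repeat a pose let the fingers close. It gives the time, the measured TCP pose, the force, the opening and the grip force at its end, in the units of the state.
- read_state(): the state, without advancing time (a new reading comes with each control period).
- eyes.read_camera(name): name is "side" or "top"; returns a dict with "image" (420x560x3 uint8, red, green, blue), "vfov" (degrees; the focal length in pixels is half the picture's height over the tangent of half this angle, whatever the lens; pixels are square), "cx", "cy" (the principal point, pixels), "cam_to_world" (4x4, takes a point from camera to world coordinates). Camera axes: x right, y up, looking along -z (the intrinsics and any distortion apply to the point x, -y, -z); pixel columns grow to the right and rows downward; lengths in m; the calibration is good to about 2 mm. A picture is of the moment at which its call begins. There is no depth.
- workorder.close_job(): hands the job in; it is judged then, once.
The state is a dict: "t": time; "q": joint angles; "dq": joint speeds; "joint_torque": joint torques, N m; "tool_pos": TCP position; "orientation": TCP orientation; "force": force on the tool from outside, world axes, zero at the start; "wrist_torque": the same for the moment, N m; "opening": finger opening in m; "gripper_force": force on a finger pad.
Only numpy, scipy, OpenCV 4.12 (cv2) and the standard library are available. Lean on these libraries where they do the work, as an engineer would, in place of code of your own. Each camera call takes 0.05 s, during which the arm holds its last target. There are 200 camera calls.

### The job

Slide the filter carrier along its bent guide wire, round both corners, to the far end, and press it past the spring catch so that it stays held between the catch and the spring stop, then let go. The wire is bent by hand, so feel your way and ease the carrier along gently, never forcing it hard against the wire or the stop. Leave the small things standing around the wire where they are.

Things in the scene. Friction and masses are not known exactly. Their poses are not given: they have to be found in the camera images.
- carrier: Filter carrier threaded on the wire: aluminium collar (outside 26 mm, bore 13 mm, 8 mm long), black grip tab above, round glass filter cell (32 mm across) hanging below to 48 mm under the origin. Origin: centre of the bore; x along the bore, towards the far end; z up. 0.12 to 0.2 kg. Left alone it hangs upright, origin 2.5 mm below the wire's centre line.
- tab (a point): Centre of the carrier's black upright grip tab, 36 mm above the collar's centre. The tab is 10 mm thick (along y), 22 mm long (along x, the way the wire runs) and 32 mm high, with a narrow neck below it. x, y, z as the carrier's.
- rail: Guide rail: level 8 mm round steel wire, rigid, centre line 105 mm above the table, on a fixed post stand at each end. Origin on the table under the parking end; x along the first leg, z up. The wire runs 80 mm along +x, bends left (to +y), runs 70 mm straight, bends right and runs about 115 mm to the far block. Up to the catch nothing is in the collar's way.
- park (a point): Wire centre line in the clamp block at the parking end, straight above the rail's origin. The wire from here is bent by hand with 25 mm bend radius: the first bend turns left by 41 to 62 degrees, the second right by 38 to 57 degrees; only feeling or looking tells how much.
- catch (a joint): Spring catch on the last leg: steel blade at wire height, left of the wire in the direction of travel, pivoted 26 mm beside it and slanting in to a tip 6 mm from the centre line, 41 mm before the far clamp block. The arriving collar pushes it outward (about 5 N of push) and it springs back behind the collar. Angle in rad: 0 sprung in, about 0.3 while the collar passes.
- end_stop (a joint): Spring stop at the far end: black disc 21 mm across round the wire, facing the arriving collar. Travel in m: 0 free, grows as the collar presses it, hard stop at 0.009. 2.4 N starts it, 6 N presses it fully. Press it to at least 0.006 for the catch to snap in behind the collar; the held collar then keeps it pressed about 0.004.
- petri: Round shallow dish, 60 mm across, 15 mm high, loose beside the wire. Origin at the centre of its underside.
- parts_dish: Steel dish, 69 mm across, 17 mm high, loose beside the wire. Origin at the centre of its underside.
- dust_cap: Black round cap, 34 mm across, 11 mm high, loose below or beside the wire. Origin at the centre of its underside.
- filter_cube: Black cube with coloured windows, 47 x 38 x 39 mm, loose. Origin at the centre of its underside.
- objective_can: Clear can with black lid, 45 mm across, 64 mm high, loose. Origin at the centre of its underside.
Mind the look-alikes: they are no part of the job. Leave any pink or purple look-alike of the carrier alone.

How it is judged:
By the outcome, as a careful person would: the job done as asked, in the order asked, and still so for the second after the job is handed in, with the robot touching nothing.
It also fails if it takes over 67 s, if anything falls off the work surface, if the arm or the gripper's body presses on something with over 40 N, if the wrist force passes 120 N, or if a joint passes its speed limit or range.

## Working session

There is one attempt and no reset: what is moved stays moved. The work goes in short steps, Python scripts to look and compute and a tool call to move; the robot and the scene stay as the last step left them, time stands still between calls to the robot, and variables do not carry over. Pictures are saved under pics/ and viewed, at most 10 in all, crops included, and the job is handed in when it is done.

Besides the shell and the picture viewer there is one more tool, called after ">>>" as name(argument=value, ...), one argument or row to a line, values as JSON. play_rows: Moves the arm, as the interface text tells. Its arguments: {"type":"object","properties":{"targets":{"type":"array"},"grip":{"type":"number"},"grip_force":{"type":"number"}},"required":["targets"]}

```bash
mkdir -p pics
cat > h.py <<'E'
import numpy as np, cv2
from plant import read_state, eyes, workorder
def snap(n,f):
    c=eyes.read_camera(n); cv2.imwrite('pics/'+f,cv2.cvtColor(c['image'],cv2.COLOR_RGB2BGR)); return c
def foc(c): return c['image'].shape[0]/2/np.tan(np.radians(c['vfov'])/2)
def at(c,u,v,z):
    M=np.array(c['cam_to_world']); f=foc(c)
    d=M[:3,:3]@np.array([(u-c['cx'])/f,-(v-c['cy'])/f,-1]); o=M[:3,3]
    return o+d*(z-o[2])/d[2]
def px(c,p):
    M=np.array(c['cam_to_world']); q=M[:3,:3].T@(np.array(p)-M[:3,3]); f=foc(c)
    return c['cx']+f*q[0]/-q[2], c['cy']-f*q[1]/-q[2]
E
python3 - <<'E'
from h import *
a=snap('top','t0.png');b=snap('side','s0.png')
for c in(a,b): print({k:(np.round(v,4).tolist() if k=='cam_to_world' else v) for k,v in c.items() if k!='image'})
s=read_state();print(s)
E
```

```text
{'vfov': 45.714183470944924, 'cx': 279.4513984296108, 'cy': 202.60513833725327, 'cam_to_world': [[-0.0245, 0.9954, -0.0926, 0.4363], [-0.9996, -0.0231, 0.0165, 0.1278], [0.0143, 0.093, 0.9956, 1.3063], [0.0, 0.0, 0.0, 1.0]]}
{'vfov': 46.6674392300082, 'cx': 277.8722180587818, 'cy': 209.80311381868628, 'cam_to_world': [[-0.9963, -0.0511, 0.0691, 0.6202], [0.0859, -0.6158, 0.7832, 0.8799], [0.0025, 0.7863, 0.6179, 0.7358], [0.0, 0.0, 0.0, 1.0]]}
{'t': 0.1, 'q': array([ 1.17856432e+00,  1.31061440e-01,  1.48914102e+00,  1.20946852e-05,
        1.52300476e+00, -8.54211056e-02]), 'dq': array([-0.0003645 , -0.00071486, -0.00150639, -0.00106377, -0.00013996,
        0.00026182]), 'joint_torque': array([ 2.04826887e-03, -5.61338711e+01, -4.93097806e+01,  7.72669259e-02,
        2.89835926e-02, -5.68680412e-05]), 'tool_pos': array([0.18100669, 0.57152178, 0.21772293]), 'orientation': array([-4.79990008e-01, -3.10430902e+00,  2.45937046e-03]), 'force': array([ 1.46748058, -0.44843311,  0.36805381]), 'wrist_torque': array([ 0.00228782, -0.02936508,  0.01957117]), 'gripper_force': 0.0, 'opening': 0.09305888748784744}
```

View pics/t0.png

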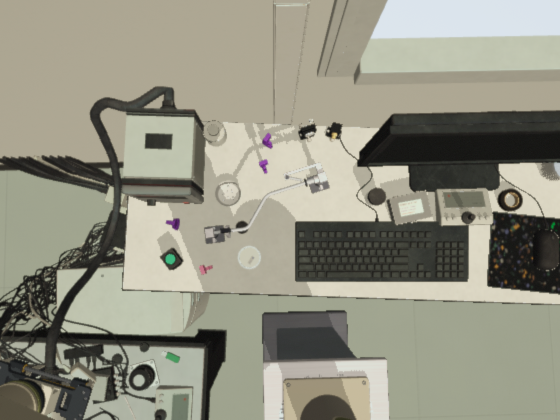

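View pics/s0.png

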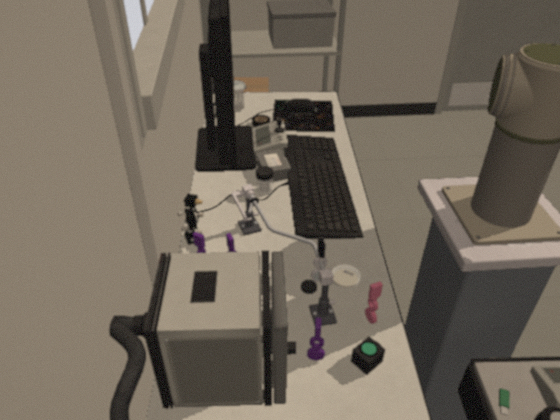

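Run:
```python
from h import *
t=cv2.imread('pics/t0.png')[125:275,190:340]; s=cv2.imread('pics/s0.png')[170:370,220:400]
cv2.imwrite('pics/t0c.png',cv2.resize(t,(600,600),interpolation=2)); cv2.imwrite('pics/s0c.png',cv2.resize(s,(540,600),interpolation=2))
```

```text
(no output)
```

View pics/t0c.png

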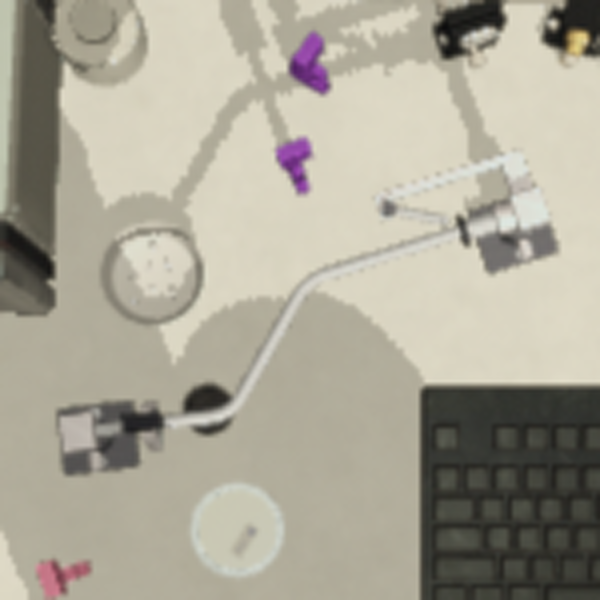

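View pics/s0c.png

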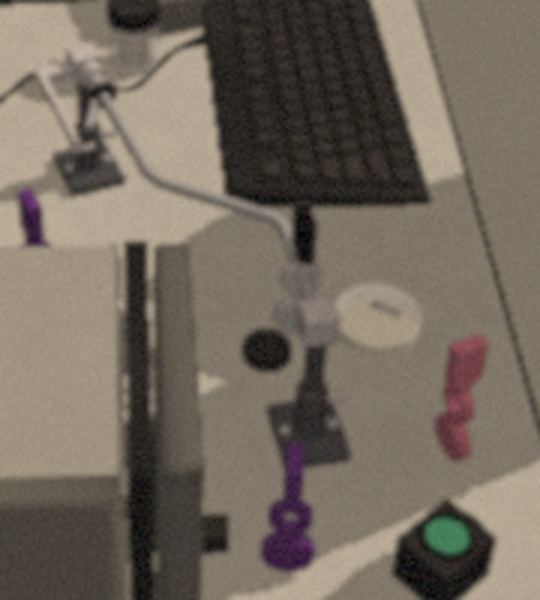

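The top crop shows the wire running from the carrier (crop 150,423; dark tab) via bend 1 (235,408) and bend 2 (312,280) to the stop disc (462,230). The catch is left of the last leg, pivot at (388,207). The side crop shows the tab at (305,235) above the collar.

```bash
cat >> h.py <<'E'
def crop(u,v): return 190+u/4-.375,125+v/4-.375
E
python3 - <<'E'
from h import *
a=eyes.read_camera('top'); b=eyes.read_camera('side')
for n,u,v,z in [('w0',168,422,.105),('b1',236,408,.105),('w1a',245,395,.105),('w1b',298,300,.105),('b2',310,279,.105),('w2a',335,268,.105),('stop',462,230,.105),('tabL',125,423,.15),('tabR',163,422,.15),('pivot',388,207,.105),('blk',95,430,.12)]:
    print(n,at(a,*crop(u,v),z).round(4))
# side view: tab top (305,207), tab bottom (305,262) crop -> px
for p in[(305,207),(305,262)]:
    u,v=220+p[0]/3,170+p[1]/3; print(u,v,at(b,u,v,.15).round(4),at(b,u,v,.12).round(4))
for n,p in [('tcp',read_state()['tool_pos'])]: print(px(a,p),px(b,p))
# box
for u,v in [(125,110),(205,110),(205,197),(125,197)]: print(at(a,u,v,.25).round(3),at(a,u,v,.0).round(3))
from scipy.spatial.transform import Rotation as R
print(R.from_rotvec(read_state()['orientation']).as_matrix().round(3))
E
```

```text
w0 [0.4843 0.2246 0.105 ]
b1 [0.4917 0.1836 0.105 ]
w1a [0.4994 0.178  0.105 ]
w1b [0.5562 0.1448 0.105 ]
b2 [0.5688 0.1373 0.105 ]
w2a [0.5752 0.122  0.105 ]
stop [0.5967 0.0442 0.105 ]
tabL [0.4825 0.2458 0.15  ]
tabR [0.4825 0.2239 0.15  ]
pivot [0.6118 0.0889 0.105 ]
blk [0.48   0.2667 0.12  ]
321.6666666666667 239.0 [0.4831 0.2292 0.15  ] [0.4761 0.1959 0.12  ]
321.6666666666667 257.3333333333333 [0.4905 0.2765 0.15  ] [0.4839 0.2456 0.12  ]
(np.float64(65.05221904646828), np.float64(375.6310881352673)) (np.float64(614.9897122000386), np.float64(370.11464415329067))
[0.743 0.439 0.25 ] [0.816 0.512 0.   ]
[0.739 0.266 0.25 ] [0.811 0.299 0.   ]
[0.55  0.268 0.25 ] [0.577 0.302 0.   ]
[0.554 0.438 0.25 ] [0.582 0.511 0.   ]
[[-0.953  0.302 -0.   ]
 [ 0.302  0.953 -0.001]
 [ 0.    -0.001 -1.   ]]
```

>>> play_rows(
  targets=[-3, -1.8, -0.5, 7, -6, -3.6, -1, 14, -9, -5.4, -1.5, 21, -12, -7.2, -2, 28, -15, -9, -2, 35, -18, -10.8, -2, 42, -21, -12.5, -2, 49, -23, -13.7, -2, 56],
)

```text
t: 0.87
tool_pos: [0.3607, 0.3697, 0.2386]
orientation: [1.89, 2.508, -0.0]
force: [-0.1, 0.5, 0.6]
opening: 0.0928
gripper_force: 0.0
```

```bash
cat >> h.py <<'E'
from scipy.spatial.transform import Rotation as R
def plan(xy,z,heading_deg):
    "rows shift (cm) and roll (deg) to take the TCP to xy,z with tool y = left of heading"
    s=read_state(); M=R.from_rotvec(s['orientation']).as_matrix()
    d=M.T@(np.array([*xy,z])-s['tool_pos'])*100
    yaw=np.degrees(np.arctan2(M[1,1],M[0,1])); roll=(yaw-(heading_deg+90)+180)%360-180
    print('pos',s['tool_pos'].round(4),'yaw',yaw.round(1),'F',s['force'].round(1),'shift',d.round(2),'roll',roll.round(1),'t',s['t'])
E
python3 - <<'E'
from h import *
plan((.482,.235),.20,-82)
a=snap('top','t1.png');b=eyes.read_camera('side')
# triangulate box corner
def ray(c,u,v):
    p=at(c,u,v,0.);o=np.array(c['cam_to_world'])[:3,3];d=p-o;return o,d/np.linalg.norm(d)
for p,q in[((204,197),(287,252)),((204,181),(270,252))]:
    o1,d1=ray(a,*p);o2,d2=ray(b,*q)
    t=np.linalg.lstsq(np.c_[d1,-d2],o2-o1,rcond=None)[0];print(o1+t[0]*d1,o2+t[1]*d2)
E
```

```text
pos [0.3607 0.3697 0.2386] yaw 16.0 F [-0.1  0.5  0.6] shift [-16.29   7.95   3.88] roll 8.0 t 0.8667
[0.55858842 0.2808617  0.17322369] [0.55181364 0.28216054 0.17266797]
[0.59489434 0.27998152 0.17689957] [0.58055859 0.28250334 0.17522632]
```

>>> play_rows(
  targets=[-3, 1.5, 0.5, 2, -6, 3, 1, 4, -9, 4.5, 2, 6, -12, 6, 3, 8, -14.5, 7.2, 3.5, 8, -16.3, 8, 3.9, 8, -16.3, 8, 3.9, 8],
  grip=4.5,
)

```text
t: 1.55
tool_pos: [0.483, 0.2359, 0.1982]
orientation: [-2.053, -2.378, 0.003]
force: [0.6, 0.4, -0.2]
opening: 0.0512
gripper_force: 0.0
```

Run:
```python
from h import *
plan((.482,.235),.126,-82)
b=snap('side','s1.png')
s=cv2.imread('pics/s1.png')[180:330,250:400]
cv2.imwrite('pics/s1c.png',cv2.resize(s,(600,600),interpolation=2))
```

```text
pos [0.483  0.2359 0.1982] yaw 8.4 F [ 0.6  0.4 -0.2] shift [-0.06 -0.1   7.22] roll 0.4 t 1.55
```

View pics/s1c.png

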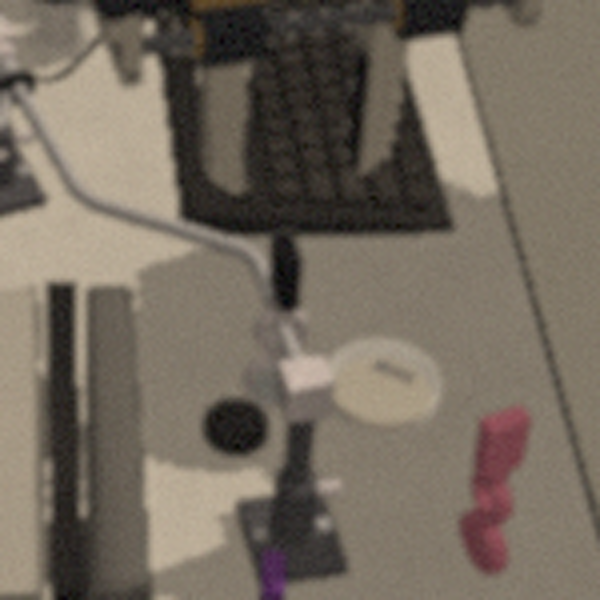

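Run:
```python
from h import *
b=eyes.read_camera('side')
for p in[(.482,.235,.1385),(.486,.235,.1385),(.482,.225,.1385),tuple(read_state()['tool_pos'])]:print(p,px(b,p))
```

```text
(0.482, 0.235, 0.1385) (np.float64(322.3876783142475), np.float64(245.83533602706794))
(0.486, 0.235, 0.1385) (np.float64(320.205582300118), np.float64(245.95917464225536))
(0.482, 0.225, 0.1385) (np.float64(321.5276932325538), np.float64(242.156438729196))
(np.float64(0.48155830861369814), np.float64(0.238437230278029), np.float64(0.19919226333565423)) (np.float64(325.0205507814125), np.float64(221.22026528320828))
```

>>> play_rows(
  targets=[0, 0, 2, 0, 0, 0, 4, 0, 0, 0, 5.5, 0, 0, 0, 6.5, 0, 0, 0, 7.2, 0, 0, 0, 7.2, 0],
)

```text
t: 2.15
tool_pos: [0.4806, 0.2388, 0.1264]
orientation: [-2.05, -2.379, 0.003]
force: [0.1, -0.1, 0.1]
opening: 0.0451
gripper_force: 0.0
```

>>> play_rows(
  targets=[0, 0.2, 0, 0, 0, 0.2, 0, 0, 0, 0.2, 0, 0, 0, 0.2, 0, 0, 0, 0.2, 0, 0, 0, 0.2, 0, 0, 0, 0.2, 0, 0, 0, 0.2, 0, 0],
  grip=0,
  grip_force=15,
)

```text
t: 2.82
tool_pos: [0.484, 0.2385, 0.128]
orientation: [2.052, 2.378, 0.0]
force: [-1.0, -0.0, 2.3]
opening: 0.01
gripper_force: 15.0
```

Run:
```python
from h import *
plan((.482,.235),.128,-82);s=read_state();print(s['opening'],s['gripper_force'],s['wrist_torque'])
```

```text
pos [0.484  0.2385 0.128 ] yaw 8.4 F [-1.  -0.   2.3] shift [-0.32 -0.25 -0.  ] roll 0.4 t 2.8167
0.010042088045810024 14.998529255390167 [-0.17967928  0.22799828  0.00294511]
```

```bash
cat > path.py <<'E'
from h import *
import sys,json
# wire geometry estimate: start A, vertices V1,V2, end E (xy), bend radius 25 mm
P=json.load(open('wire.json'))
def build():
    A,V1,V2,E=[np.array(P[k]) for k in('A','V1','V2','E')]; r=.025
    pts=[A];
    for a,v,b in((A,V1,V2),(V1,V2,E)):
        u=(v-a)/np.linalg.norm(v-a);w=(b-v)/np.linalg.norm(b-v)
        th=np.arccos(u@w);t=r*np.tan(th/2);sg=np.sign(u[0]*w[1]-u[1]*w[0])
        c=v-u*t+sg*r*np.array([-u[1],u[0]])
        for k in np.linspace(0,1,25):
            f=sg*th*k;Rm=np.array([[np.cos(f),-np.sin(f)],[np.sin(f),np.cos(f)]]);pts.append(c+Rm@(v-u*t-c))
    pts=np.array(pts+[E]); s=np.r_[0,np.cumsum(np.linalg.norm(np.diff(pts,axis=0),axis=1))]
    return pts,s
def rows(step,n=8,z=None):
    pts,s=build();st=read_state();p=st['tool_pos'];M=R.from_rotvec(st['orientation']).as_matrix()
    g=np.arange(0,s[-1],.0002);X=np.c_[np.interp(g,s,pts[:,0]),np.interp(g,s,pts[:,1])]
    hd=np.degrees(np.unwrap(np.arctan2(*np.gradient(X,axis=0).T[::-1])))
    i=np.argmin(np.hypot(*(X-p[:2]).T)); yaw=np.degrees(np.arctan2(M[1,1],M[0,1]))
    h=np.radians(hd[i]);lat=(p[:2]-X[i])@[-np.sin(h),np.cos(h)]
    F=st['force'];Fa=F[:2]@[np.cos(h),np.sin(h)];Fl=F[:2]@[-np.sin(h),np.cos(h)]
    print('s%.1f of %.1f lat %.1fmm z %.4f hd %.1f yaw-90 %.1f | F along %.1f left %.1f up %.1f tq %s t %.2f'%(g[i]*1e3,s[-1]*1e3,lat*1e3,p[2],hd[i],yaw-90,Fa,Fl,F[2],st['wrist_torque'].round(2),st['t']))
    out=[]
    for k in range(1,n+1):
        j=min(i+int(round(k*step/.0002)),len(g)-1)
        d=M.T@np.array([*(X[j]-p[:2]),0 if z is None else z-p[2]])*100
        out.append([round(float(v),2) for v in d]+[round(float((yaw-90-hd[j]+180)%360-180),1)])
    print(out)
if __name__=='__main__': rows(float(sys.argv[1])/1e3,z=float(sys.argv[2]) if len(sys.argv)>2 else None)
E
echo '{"A":[0.481,0.250],"V1":[0.491,0.183],"V2":[0.5665,0.139],"E":[0.5975,0.030]}' > wire.json; python3 path.py 4 .1295
```

```text
s11.8 of 265.8 lat 1.3mm z 0.1280 hd -81.5 yaw-90 -81.6 | F along -0.1 left -1.0 up 2.3 tq [-0.18  0.23  0.  ] t 2.82
[[-0.4, -0.12, -0.15, -0.1], [-0.8, -0.12, -0.15, -0.1], [-1.2, -0.12, -0.15, -0.1], [-1.6, -0.12, -0.15, -0.1], [-2.0, -0.12, -0.15, -0.1], [-2.4, -0.12, -0.15, -0.1], [-2.8, -0.12, -0.15, -0.1], [-3.2, -0.12, -0.15, -0.1]]
```

>>> play_rows(
  targets=[-0.3, -0.05, -0.1, 0, -0.6, -0.05, -0.15, 0, -0.9, -0.05, -0.15, 0, -1.2, -0.05, -0.15, 0],
)

```text
t: 3.15
tool_pos: [0.485, 0.2261, 0.1288]
orientation: [-2.052, -2.378, 0.001]
force: [-0.4, -0.1, -2.0]
opening: 0.0101
gripper_force: 15.0
```

```bash
python3 path.py 4
```

```text
s24.2 of 265.8 lat 0.4mm z 0.1288 hd -81.5 yaw-90 -81.6 | F along 0.0 left -0.4 up -2.0 tq [-0.    0.02 -0.02] t 3.15
[[-0.39, -0.04, 0.0, -0.1], [-0.79, -0.04, 0.0, -0.1], [-1.19, -0.04, 0.0, -0.1], [-1.59, -0.04, 0.0, -0.1], [-1.99, -0.04, 0.0, -0.1], [-2.39, -0.04, 0.0, -0.1], [-2.79, -0.04, 0.0, -0.1], [-3.19, -0.04, 0.0, -1.1]]
```

>>> play_rows(
  targets=[-0.4, -0.04, 0, 0, -0.8, -0.04, 0, 0, -1.2, -0.04, 0, 0, -1.6, -0.04, 0, 0, -2.0, -0.04, 0, 0, -2.4, -0.04, 0, 0, -2.8, -0.04, 0, 0, -3.1, -0.04, 0, -1],
)

```text
t: 3.82
tool_pos: [0.4894, 0.1953, 0.1291]
orientation: [2.031, 2.396, -0.0]
force: [-0.7, -0.5, -1.6]
opening: 0.01
gripper_force: 15.0
```

```bash
python3 path.py 2.5
```

```text
s55.4 of 265.8 lat 0.2mm z 0.1291 hd -81.5 yaw-90 -80.6 | F along 0.4 left -0.7 up -1.6 tq [-0.08  0.02  0.01] t 3.82
[[-0.25, -0.02, 0.0, -4.4], [-0.51, 0.01, 0.0, -9.7], [-0.76, 0.07, 0.0, -15.1], [-0.99, 0.15, 0.0, -21.5], [-1.21, 0.25, 0.0, -26.5], [-1.43, 0.37, 0.0, -32.2], [-1.64, 0.53, 0.0, -38.6], [-1.82, 0.68, 0.0, -44.4]]
```

>>> play_rows(
  targets=[-0.25, -0.02, 0, -4, -0.5, 0.01, 0, -9, -0.75, 0.07, 0, -15, -0.98, 0.14, 0, -21],
)

```text
t: 4.15
tool_pos: [0.4923, 0.1861, 0.1292]
orientation: [1.553, 2.731, 0.0]
force: [0.2, 0.0, -1.6]
opening: 0.01
gripper_force: 15.0
```

```bash
python3 path.py 2.5
```

```text
s65.2 of 265.8 lat 0.0mm z 0.1292 hd -59.4 yaw-90 -59.2 | F along 0.1 left 0.2 up -1.6 tq [-0.06  0.01 -0.  ] t 4.15
[[-0.25, 0.01, 0.0, -4.4], [-0.51, 0.04, 0.0, -10.8], [-0.76, 0.1, 0.0, -17.3], [-0.99, 0.18, 0.0, -22.0], [-1.2, 0.29, 0.0, -27.9], [-1.43, 0.41, 0.0, -29.0], [-1.66, 0.54, 0.0, -29.0], [-1.87, 0.65, 0.0, -29.0]]
```

>>> play_rows(
  targets=[-0.25, 0.01, 0, -5, -0.5, 0.04, 0, -11, -0.75, 0.1, 0, -17, -0.98, 0.18, 0, -22, -1.2, 0.29, 0, -27, -1.43, 0.41, 0, -29],
)

```text
t: 4.65
tool_pos: [0.5031, 0.1759, 0.1292]
orientation: [0.819, 3.033, 0.0]
force: [0.9, -0.1, -2.0]
opening: 0.0098
gripper_force: 15.0
```

```bash
python3 path.py 3.5
```

```text
s80.2 of 265.8 lat -0.0mm z 0.1292 hd -30.2 yaw-90 -30.2 | F along 0.9 left 0.4 up -2.0 tq [-0.01  0.02  0.01] t 4.65
[[-0.36, 0.0, 0.0, 0.0], [-0.7, 0.0, 0.0, 0.0], [-1.04, 0.0, 0.0, 0.0], [-1.4, 0.0, 0.0, 0.0], [-1.76, 0.0, 0.0, 0.0], [-2.1, 0.0, 0.0, 0.0], [-2.44, 0.0, 0.0, 0.0], [-2.8, 0.0, 0.0, 0.0]]
```

>>> play_rows(
  targets=[-0.35, 0, 0, 0, -0.7, 0, 0, 0, -1.05, 0, 0, 0, -1.4, 0, 0, 0, -1.75, 0, 0, 0, -2.1, 0, 0, 0, -2.45, 0, 0, 0, -2.8, 0, 0, 0],
)

```text
t: 5.32
tool_pos: [0.5275, 0.1617, 0.1291]
orientation: [-0.829, -3.03, 0.0]
force: [0.2, 0.5, -2.4]
opening: 0.0098
gripper_force: 15.0
```

```bash
python3 path.py 3.5; python3 -c "
from h import *
snap('top','t2.png')
t=cv2.imread('pics/t2.png')[150:250,220:340];cv2.imwrite('pics/t2c.png',cv2.resize(t,(720,600),interpolation=2))"
```

```text
s108.4 of 265.8 lat -0.1mm z 0.1291 hd -30.2 yaw-90 -30.6 | F along -0.1 left 0.5 up -2.4 tq [ 0.01 -0.   -0.06] t 5.32
[[-0.37, 0.01, -0.0, -0.4], [-0.71, 0.01, -0.0, -0.4], [-1.05, 0.01, -0.0, -0.4], [-1.41, 0.01, -0.0, -0.4], [-1.77, 0.02, -0.0, -0.4], [-2.11, 0.02, -0.0, -0.4], [-2.45, 0.02, -0.0, -0.4], [-2.81, 0.02, -0.0, -0.4]]
```

View pics/t2c.png

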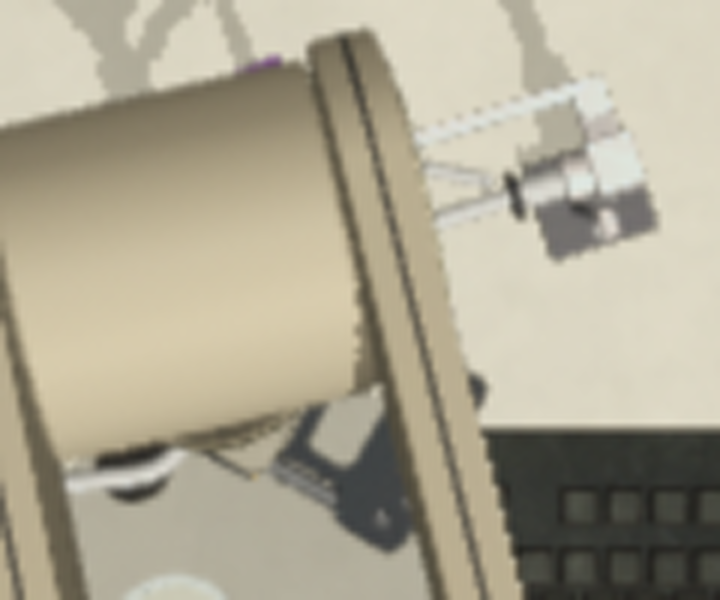

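```bash
echo '{"A":[0.481,0.250],"V1":[0.491,0.183],"V2":[0.5706,0.1366],"E":[0.6021,0.025]}' > wire.json; python3 path.py 3.5;python3 -c "
from h import *
a=eyes.read_camera('top');print(at(a,305.7,182.4,.105),at(a,220+495/6,150+187/6,.105))"
```

```text
s108.8 of 273.2 lat -0.1mm z 0.1292 hd -30.2 yaw-90 -30.6 | F along 0.1 left -0.7 up -1.4 tq [-0.01  0.05 -0.01] t 5.37
[[-0.35, 0.01, 0.0, -0.4], [-0.69, 0.01, 0.0, -0.4], [-1.03, 0.01, 0.0, -0.4], [-1.39, 0.02, 0.0, -0.4], [-1.75, 0.02, 0.0, -0.4], [-2.09, 0.02, 0.0, -0.4], [-2.43, 0.02, 0.0, -0.4], [-2.79, 0.03, 0.0, -0.4]]
[0.59598699 0.04281582 0.105     ] [0.59918779 0.05051912 0.105     ]
```

>>> play_rows(
  targets=[-0.35, 0.01, 0, 0, -0.7, 0.01, 0, 0, -1.05, 0.01, 0, 0, -1.4, 0.01, 0, 0, -1.75, 0.02, 0, 0, -2.1, 0.02, 0, 0, -2.45, 0.02, 0, 0, -2.8, 0.02, 0, 0],
)

```text
t: 6.08
tool_pos: [0.5517, 0.1476, 0.1291]
orientation: [-0.828, -3.03, 0.0]
force: [-0.2, -0.5, -1.9]
opening: 0.0099
gripper_force: 15.0
```

```bash
python3 path.py 2.5
```

```text
s136.4 of 273.2 lat -0.0mm z 0.1291 hd -30.2 yaw-90 -30.6 | F along 0.1 left -0.5 up -1.9 tq [-0.02 -0.04 -0.04] t 6.08
[[-0.24, 0.0, 0.0, -0.3], [-0.5, 0.01, 0.0, -0.3], [-0.76, 0.01, 0.0, -0.3], [-1.0, 0.01, 0.0, -0.3], [-1.24, 0.01, 0.0, 0.8], [-1.5, -0.01, 0.0, 7.2], [-1.76, -0.06, 0.0, 13.4], [-1.99, -0.12, 0.0, 18.9]]
```

>>> play_rows(
  targets=[-0.25, 0, 0, 0, -0.5, 0.01, 0, 0, -0.75, 0.01, 0, 0, -1.0, 0.01, 0, 0, -1.25, 0.01, 0, 2, -1.5, -0.01, 0, 7],
)

```text
t: 6.58
tool_pos: [0.5644, 0.14, 0.1291]
orientation: [1.013, 2.974, 0.0]
force: [0.6, 0.7, -1.6]
opening: 0.0102
gripper_force: 15.0
```

```bash
python3 path.py 2
```

```text
s151.2 of 273.2 lat 0.0mm z 0.1291 hd -36.9 yaw-90 -37.6 | F along 0.0 left 0.9 up -1.6 tq [-0.08  0.   -0.02] t 6.58
[[-0.2, -0.01, 0.0, 4.5], [-0.4, -0.03, 0.0, 8.4], [-0.6, -0.07, -0.0, 13.7], [-0.79, -0.12, -0.0, 17.6], [-0.98, -0.19, -0.0, 22.9], [-1.16, -0.28, -0.0, 26.8], [-1.33, -0.38, -0.0, 32.0], [-1.5, -0.49, -0.0, 35.8]]
```

>>> play_rows(
  targets=[-0.2, -0.01, 0, 4, -0.4, -0.03, 0, 9, -0.6, -0.07, 0, 13, -0.79, -0.12, 0, 18],
)

```text
t: 6.92
tool_pos: [0.5699, 0.1342, 0.1291]
orientation: [-1.469, -2.777, -0.0]
force: [1.1, -0.0, -2.2]
opening: 0.0099
gripper_force: 15.0
```

```bash
python3 path.py 2.5
```

```text
s159.2 of 273.2 lat 0.0mm z 0.1291 hd -55.2 yaw-90 -55.8 | F along 0.7 left 0.9 up -2.2 tq [-0.03  0.03  0.  ] t 6.92
[[-0.24, -0.01, -0.0, 4.9], [-0.5, -0.05, -0.0, 11.4], [-0.75, -0.11, -0.0, 17.6], [-0.98, -0.19, -0.0, 18.5], [-1.21, -0.26, -0.0, 18.5], [-1.45, -0.35, -0.0, 18.5], [-1.7, -0.43, -0.0, 18.5], [-1.93, -0.51, -0.0, 18.5]]
```

>>> play_rows(
  targets=[-0.24, -0.01, 0, 5, -0.5, -0.05, 0, 11, -0.75, -0.11, 0, 17, -0.98, -0.19, 0, 18.5, -1.21, -0.26, 0, 18.5],
)

```text
t: 7.33
tool_pos: [0.5745, 0.1227, 0.1291]
orientation: [-1.891, -2.509, 0.0]
force: [0.3, 0.9, -2.5]
opening: 0.0104
gripper_force: 15.0
```

```bash
python3 path.py 3.5
```

```text
s171.8 of 273.2 lat 0.0mm z 0.1291 hd -74.2 yaw-90 -74.0 | F along -0.8 left 0.6 up -2.5 tq [-0.01  0.09  0.  ] t 7.33
[[-0.37, -0.0, -0.0, 0.2], [-0.71, -0.0, -0.0, 0.2], [-1.05, -0.0, -0.0, 0.2], [-1.41, -0.01, -0.0, 0.2], [-1.77, -0.01, -0.0, 0.2], [-2.11, -0.01, -0.0, 0.2], [-2.45, -0.01, -0.0, 0.2], [-2.81, -0.01, -0.0, 0.2]]
```

>>> play_rows(
  targets=[-0.35, 0, 0, 0, -0.7, 0, 0, 0, -1.05, 0, 0, 0, -1.4, -0.01, 0, 0, -1.75, -0.01, 0, 0, -2.1, -0.01, 0, 0, -2.45, -0.01, 0, 0, -2.8, -0.01, 0, 0],
)

```text
t: 8.0
tool_pos: [0.5821, 0.0955, 0.1292]
orientation: [1.892, 2.508, 0.0]
force: [0.3, 1.2, -1.9]
opening: 0.0099
gripper_force: 15.0
```

```bash
python3 path.py 2.5
```

```text
s199.8 of 273.2 lat -0.1mm z 0.1292 hd -74.2 yaw-90 -74.1 | F along -1.1 left 0.6 up -1.9 tq [-0.08  0.07  0.01] t 8.00
[[-0.23, 0.01, 0.0, 0.2], [-0.49, 0.0, 0.0, 0.2], [-0.75, 0.0, 0.0, 0.2], [-0.99, 0.0, 0.0, 0.2], [-1.23, 0.0, 0.0, 0.2], [-1.49, 0.0, 0.0, 0.2], [-1.75, 0.0, 0.0, 0.2], [-1.99, 0.0, 0.0, 0.2]]
```

>>> play_rows(
  targets=[-0.25, 0, 0, 0, -0.5, 0, 0, 0, -0.75, 0, 0, 0, -1.0, 0, 0, 0, -1.25, 0, 0, 0, -1.5, 0, 0, 0, -1.75, 0, 0, 0, -2.0, 0, 0, 0],
  grip_force=20,
)

```text
t: 8.67
tool_pos: [0.5876, 0.0765, 0.1291]
orientation: [-1.892, -2.508, 0.0]
force: [0.2, -0.4, -2.3]
opening: 0.0098
gripper_force: 20.0
```

```bash
python3 path.py 2;python3 -c "
from h import *
snap('side','s2.png')
t=cv2.imread('pics/s2.png')[130:270,180:340];cv2.imwrite('pics/s2c.png',cv2.resize(t,(685,600),interpolation=2))"
```

```text
s219.8 of 273.2 lat -0.0mm z 0.1291 hd -74.2 yaw-90 -74.1 | F along 0.5 left 0.1 up -2.3 tq [-0.06  0.01 -0.07] t 8.67
[[-0.21, 0.0, 0.0, 0.2], [-0.41, -0.0, 0.0, 0.2], [-0.61, -0.0, 0.0, 0.2], [-0.81, -0.0, 0.0, 0.2], [-1.01, -0.0, 0.0, 0.2], [-1.21, -0.0, 0.0, 0.2], [-1.41, -0.0, 0.0, 0.2], [-1.61, -0.0, 0.0, 0.2]]
```

View pics/s2c.png

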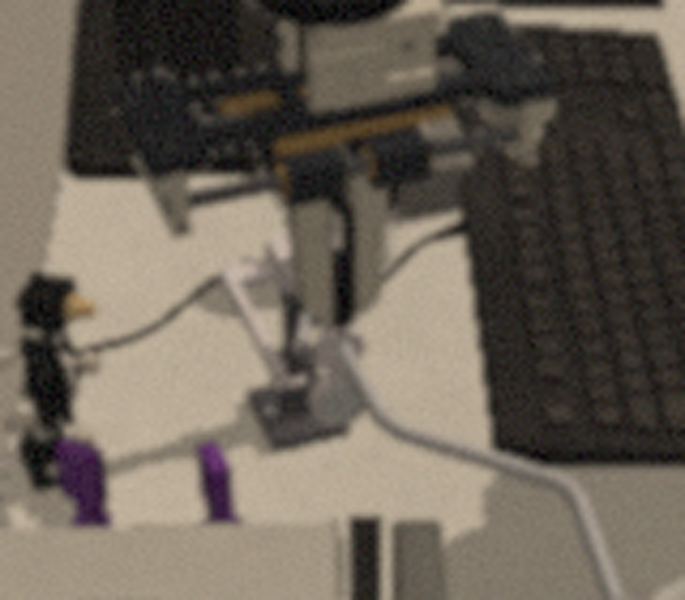

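The picture shows the fingers holding the tab at (340,250), with the collar and cell upright below it. The catch frame is at (240,290), clear of the left finger.

>>> play_rows(
  targets=[-0.2, 0, 0, 0, -0.4, 0, 0, 0, -0.6, 0, 0, 0, -0.8, 0, 0, 0],
)

```text
t: 9.05
tool_pos: [0.5897, 0.0689, 0.1291]
orientation: [-1.892, -2.508, 0.0]
force: [-1.6, 0.8, -3.4]
opening: 0.0097
gripper_force: 20.0
```

>>> play_rows(
  targets=[-0.15, 0, 0, 0, -0.3, 0, 0, 0, -0.45, 0, 0, 0, -0.6, 0, 0, 0],
)

```text
t: 9.38
tool_pos: [0.5909, 0.0634, 0.1288]
orientation: [-1.891, -2.507, 0.001]
force: [-3.2, 1.7, -2.1]
opening: 0.0095
gripper_force: 20.0
```

```bash
python3 path.py 1.5
```

```text
s233.2 of 273.2 lat -0.4mm z 0.1288 hd -74.2 yaw-90 -74.1 | F along -2.5 left -2.6 up -2.1 tq [0.41 0.64 0.01] t 9.38
[[-0.16, 0.04, -0.0, 0.2], [-0.3, 0.04, -0.0, 0.2], [-0.44, 0.04, -0.0, 0.2], [-0.6, 0.03, -0.0, 0.2], [-0.76, 0.03, -0.0, 0.2], [-0.9, 0.03, -0.0, 0.2], [-1.04, 0.03, -0.0, 0.2], [-1.2, 0.03, -0.0, 0.2]]
```

>>> play_rows(
  targets=[-0.15, 0.02, 0, 0, -0.3, 0.03, 0, 0, -0.45, 0.03, 0, 0, -0.6, 0.03, 0, 0],
)

```text
t: 9.72
tool_pos: [0.5932, 0.0575, 0.129]
orientation: [-1.892, -2.508, 0.0]
force: [-2.9, 2.5, -0.9]
opening: 0.0099
gripper_force: 20.0
```

>>> play_rows(
  targets=[-0.15, 0, 0, 0, -0.3, 0, 0, 0, -0.4, 0, 0, 0],
)

```text
t: 9.97
tool_pos: [0.5944, 0.0532, 0.1291]
orientation: [1.892, 2.507, -0.001]
force: [-2.6, 0.7, -1.8]
opening: 0.0098
gripper_force: 20.0
```

```bash
python3 path.py 1.5
```

```text
s244.0 of 273.2 lat 0.3mm z 0.1291 hd -74.2 yaw-90 -74.1 | F along -1.4 left -2.3 up -1.8 tq [ 0.05  0.7  -0.03] t 9.97
[[-0.16, -0.03, 0.0, 0.1], [-0.3, -0.03, 0.0, 0.1], [-0.44, -0.03, 0.0, 0.1], [-0.6, -0.03, 0.0, 0.1], [-0.76, -0.03, 0.0, 0.1], [-0.9, -0.03, 0.0, 0.1], [-1.04, -0.03, 0.0, 0.1], [-1.2, -0.03, 0.0, 0.1]]
```

>>> play_rows(
  targets=[-0.1, -0.02, 0, 0, -0.2, -0.02, 0, 0, -0.3, -0.02, 0, 0],
)

```text
t: 10.22
tool_pos: [0.5949, 0.0508, 0.1291]
orientation: [-1.892, -2.507, -0.0]
force: [-3.8, 4.3, -0.9]
opening: 0.01
gripper_force: 20.0
```

>>> play_rows(
  targets=[-0.1, 0, 0, 0, -0.2, 0, 0, 0],
)

```text
t: 10.38
tool_pos: [0.5954, 0.0492, 0.1291]
orientation: [-1.892, -2.507, -0.001]
force: [-5.0, 3.2, -0.6]
opening: 0.0098
gripper_force: 20.0
```

```bash
python3 path.py 1.5
```

```text
s248.0 of 273.2 lat 0.1mm z 0.1291 hd -74.2 yaw-90 -74.1 | F along -4.4 left -3.9 up -0.6 tq [0.69 0.84 0.05] t 10.38
[[-0.15, -0.01, -0.0, 0.2], [-0.29, -0.01, -0.0, 0.2], [-0.43, -0.01, -0.0, 0.2], [-0.59, -0.01, -0.0, 0.2], [-0.75, -0.01, -0.0, 0.2], [-0.89, -0.01, -0.0, 0.2], [-1.03, -0.01, -0.0, 0.2], [-1.19, -0.01, -0.0, 0.2]]
```

>>> play_rows(
  targets=[-0.1, 0, 0, 0, -0.2, 0, 0, 0],
  grip_force=30,
)

```text
t: 10.55
tool_pos: [0.5959, 0.0475, 0.1291]
orientation: [-1.891, -2.507, -0.001]
force: [-5.9, 4.3, -0.4]
opening: 0.0096
gripper_force: 30.0
```

>>> play_rows(
  targets=[-0.1, 0, 0, 0, -0.1, 0, 0, 0],
)

```text
t: 10.72
tool_pos: [0.5963, 0.0461, 0.1291]
orientation: [-1.892, -2.508, -0.0]
force: [-2.8, 3.2, -2.3]
opening: 0.0095
gripper_force: 30.0
```

```bash
python3 path.py 1.5
```

```text
s251.4 of 273.2 lat 0.2mm z 0.1291 hd -74.2 yaw-90 -74.1 | F along -3.8 left -1.8 up -2.3 tq [0.78 0.59 0.07] t 10.72
[[-0.17, -0.02, -0.0, 0.2], [-0.31, -0.02, -0.0, 0.2], [-0.45, -0.02, -0.0, 0.2], [-0.61, -0.02, -0.0, 0.2], [-0.77, -0.02, -0.0, 0.2], [-0.91, -0.02, -0.0, 0.2], [-1.05, -0.02, -0.0, 0.2], [-1.21, -0.02, -0.0, 0.2]]
```

>>> play_rows(
  targets=[-0.05, 0, 0, 0, -0.1, 0, 0, 0, -0.1, 0, 0, 0],
)

```text
t: 10.97
tool_pos: [0.5966, 0.0454, 0.1291]
orientation: [-1.892, -2.507, -0.001]
force: [-3.8, 3.9, -2.0]
opening: 0.0099
gripper_force: 30.0
```

```bash
python3 path.py 1.5
```

```text
s252.2 of 273.2 lat 0.3mm z 0.1291 hd -74.2 yaw-90 -74.1 | F along -4.8 left -2.6 up -2.0 tq [0.77 0.79 0.02] t 10.97
[[-0.17, -0.03, -0.0, 0.2], [-0.31, -0.03, -0.0, 0.2], [-0.45, -0.03, -0.0, 0.2], [-0.61, -0.03, -0.0, 0.2], [-0.77, -0.03, -0.0, 0.2], [-0.91, -0.03, -0.0, 0.2], [-1.05, -0.03, -0.0, 0.2], [-1.21, -0.03, -0.0, 0.2]]
```

>>> play_rows(
  targets=[-0.05, 0, 0, 0, -0.1, 0, 0, 0, -0.1, 0, 0, 0],
)

```text
t: 11.22
tool_pos: [0.5969, 0.0445, 0.1291]
orientation: [-1.892, -2.507, -0.001]
force: [-3.1, 4.7, -2.1]
opening: 0.0099
gripper_force: 30.0
```

```bash
python3 path.py 1.5;python3 -c "
from h import *
snap('side','s3.png');snap('top','t3.png')
t=cv2.imread('pics/s3.png')[160:250,210:310];s=cv2.imread('pics/t3.png')[135:215,260:340]
cv2.imwrite('pics/c3.png',np.hstack([cv2.resize(t,(400,360),interpolation=2),cv2.resize(s,(360,360),interpolation=2)]))"
```

```text
s253.0 of 273.2 lat 0.3mm z 0.1291 hd -74.2 yaw-90 -74.1 | F along -5.4 left -1.7 up -2.1 tq [0.84 0.83 0.05] t 11.22
[[-0.16, -0.03, -0.0, 0.2], [-0.3, -0.03, -0.0, 0.2], [-0.44, -0.03, -0.0, 0.2], [-0.6, -0.03, -0.0, 0.2], [-0.76, -0.03, -0.0, 0.2], [-0.9, -0.03, -0.0, 0.2], [-1.04, -0.03, -0.0, 0.2], [-1.2, -0.03, -0.0, 0.2]]
```

View pics/c3.png

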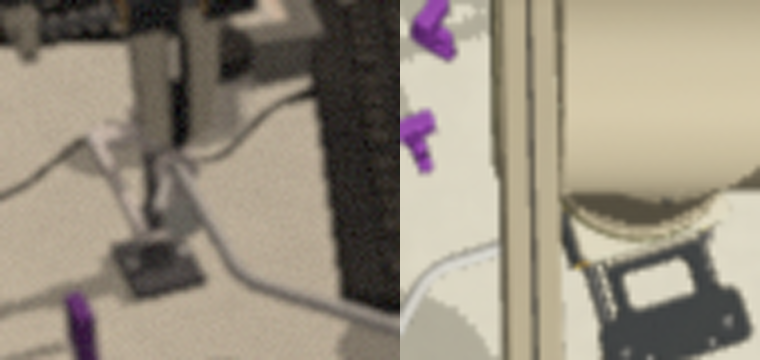

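>>> play_rows(
  targets=[-0.05, 0, 0, 0, -0.1, 0, 0, 0, -0.1, 0, 0, 0],
)

```text
t: 11.57
tool_pos: [0.5971, 0.0437, 0.1291]
orientation: [-1.892, -2.507, -0.001]
force: [-4.0, 5.4, -0.9]
opening: 0.0099
gripper_force: 30.0
```

```bash
python3 path.py 1.5 | head -1
```

```text
s254.0 of 273.2 lat 0.3mm z 0.1291 hd -74.2 yaw-90 -74.1 | F along -6.3 left -2.4 up -0.9 tq [ 0.88  0.84 -0.  ] t 11.57
```

>>> play_rows(
  targets=[-0.05, 0, 0, 0, -0.1, 0, 0, 0, -0.1, 0, 0, 0],
)

```text
t: 11.82
tool_pos: [0.5974, 0.0428, 0.1291]
orientation: [-1.891, -2.507, -0.001]
force: [-3.4, 5.1, -2.0]
opening: 0.0098
gripper_force: 30.0
```

```bash
python3 path.py 1.5|head -1
```

```text
s254.8 of 273.2 lat 0.3mm z 0.1291 hd -74.2 yaw-90 -74.1 | F along -5.8 left -1.9 up -2.0 tq [0.9  0.81 0.06] t 11.82
```

>>> play_rows(
  targets=[-0.05, 0, 0, 0, -0.1, 0, 0, 0, -0.1, 0, 0, 0],
)

```text
t: 12.07
tool_pos: [0.5975, 0.0422, 0.1291]
orientation: [-1.891, -2.507, -0.002]
force: [-4.3, 6.4, -0.5]
opening: 0.0099
gripper_force: 30.0
```

```bash
python3 path.py 1.5 | head -1
```

```text
s255.4 of 273.2 lat 0.3mm z 0.1291 hd -74.2 yaw-90 -74.1 | F along -7.3 left -2.4 up -0.5 tq [1.26 0.96 0.02] t 12.07
```

>>> play_rows(
  targets=[-0.05, 0, 0, 0, -0.1, 0, 0, 0, -0.1, 0, 0, 0],
)

```text
t: 12.32
tool_pos: [0.5976, 0.0419, 0.1291]
orientation: [-1.89, -2.506, -0.003]
force: [-4.8, 8.3, -1.0]
opening: 0.0101
gripper_force: 30.0
```

```bash
python3 path.py 1.5|head -1
```

```text
s255.6 of 273.2 lat 0.3mm z 0.1291 hd -74.2 yaw-90 -74.0 | F along -9.3 left -2.3 up -1.0 tq [1.77 1.1  0.  ] t 12.32
```

>>> play_rows(
  targets=[0.1, 0, 0, 0, 0.2, 0, 0, 0, 0.3, 0, 0, 0, 0.4, 0, 0, 0, 0.4, 0, 0, 0],
)

```text
t: 12.73
tool_pos: [0.5968, 0.0448, 0.1291]
orientation: [-1.891, -2.508, -0.001]
force: [-3.1, 4.1, -1.7]
opening: 0.0096
gripper_force: 30.0
```

```bash
python3 path.py 1.5 | head -1
```

```text
s252.8 of 273.2 lat 0.3mm z 0.1291 hd -74.2 yaw-90 -74.1 | F along -4.8 left -1.9 up -1.7 tq [0.84 0.73 0.03] t 12.73
```

>>> play_rows(
  targets=[0.1, 0, 0, 0, 0.2, 0, 0, 0, 0.2, 0, 0, 0],
)

```text
t: 12.98
tool_pos: [0.5964, 0.0464, 0.1291]
orientation: [-1.892, -2.508, -0.001]
force: [-2.9, 3.7, -1.6]
opening: 0.0099
gripper_force: 30.0
```

```bash
python3 path.py 1.5|head -1
```

```text
s251.0 of 273.2 lat 0.3mm z 0.1291 hd -74.2 yaw-90 -74.1 | F along -4.4 left -1.8 up -1.6 tq [0.65 0.64 0.01] t 12.98
```

>>> play_rows(
  targets=[0.1, 0, 0, 0, 0.15, 0, 0, 0, 0.15, 0, 0, 0],
)

```text
t: 13.23
tool_pos: [0.5961, 0.0473, 0.1292]
orientation: [1.892, 2.507, -0.0]
force: [-1.8, 1.8, -2.5]
opening: 0.0098
gripper_force: 30.0
```

```bash
python3 path.py 1.5 | head -1
```

```text
s250.2 of 273.2 lat 0.3mm z 0.1292 hd -74.2 yaw-90 -74.1 | F along -2.2 left -1.3 up -2.5 tq [0.42 0.49 0.03] t 13.23
```

>>> play_rows(
  targets=[0.05, 0, 0, 0, 0.1, 0, 0, 0, 0.1, 0, 0, 0],
)

```text
t: 13.48
tool_pos: [0.596, 0.0476, 0.1292]
orientation: [1.892, 2.506, -0.001]
force: [-0.0, -2.2, -4.1]
opening: 0.0098
gripper_force: 30.0
```

```bash
python3 path.py 1.5|head -1
```

```text
s249.8 of 273.2 lat 0.3mm z 0.1292 hd -74.2 yaw-90 -74.1 | F along 2.1 left -0.6 up -4.1 tq [-0.41  0.13 -0.03] t 13.48
```

Backing off, the force along the wire reverses at about 4–5 mm of stop travel, so the catch is holding the collar. I'll relax the forces, set the carrier down and let go.

>>> play_rows(
  targets=[-0.05, 0, 0, 0, -0.06, 0, 0.05, 0, -0.06, 0, 0.1, 0, -0.06, 0, 0.15, 0, -0.06, 0, 0.15, 0],
)

```text
t: 13.9
tool_pos: [0.5964, 0.0477, 0.1282]
orientation: [1.892, 2.507, 0.001]
force: [-0.1, -1.1, 1.2]
opening: 0.0098
gripper_force: 30.0
```

```bash
python3 path.py 1.5 | head -1
```

```text
s249.8 of 273.2 lat 0.6mm z 0.1282 hd -74.2 yaw-90 -74.1 | F along 1.0 left -0.4 up 1.2 tq [-0.28  0.26  0.02] t 13.90
```

>>> play_rows(
  targets=[0, 0, 0, 0, 0, 0, 0, 0, 0, 0, 0, 0, 0, 0, 0, 0, 0, 0, 0, 0],
  grip=2.0,
)

```text
t: 14.32
tool_pos: [0.5959, 0.0478, 0.1276]
orientation: [1.892, 2.508, 0.0]
force: [-0.3, -0.3, -0.5]
opening: 0.0198
gripper_force: 0.0
```

```bash
python3 path.py 1.5 | head -1
```

```text
s249.6 of 273.2 lat 0.2mm z 0.1276 hd -74.2 yaw-90 -74.1 | F along 0.2 left -0.4 up -0.5 tq [-0.06  0.01  0.02] t 14.32
```

Free of contact. Next I retreat straight up, then back away towards the robot for a clear look.

>>> play_rows(
  targets=[0, 0, -0.7, 0, 0, 0, -1.5, 0, 0, 0, -2.5, 0, 0, 0, -4, 0, 0, 0, -6, 0, 0, 0, -8, 0, 0, 0, -10, 0, 0, 0, -12, 0],
)

```text
t: 14.98
tool_pos: [0.5961, 0.0478, 0.2502]
orientation: [1.892, 2.507, 0.002]
force: [0.7, 0.3, 0.3]
opening: 0.0197
gripper_force: 0.0
```

>>> play_rows(
  targets=[0, -2, 0, 0, 0, -4.5, 0, 0, 0, -7, 0, 0, 0, -9.5, 0, 0, 0, -12, 0, 0, 0, -14, 0, 0, 0, -15, 0, 0, 0, -15, 0, 0],
)

```text
t: 15.65
tool_pos: [0.4508, 0.0062, 0.2494]
orientation: [1.892, 2.505, 0.002]
force: [0.1, 0.5, -1.0]
opening: 0.02
gripper_force: 0.0
```

```bash
python3 -c "
from h import *
snap('side','s4.png');snap('top','t4.png')
t=cv2.imread('pics/s4.png')[160:260,200:310];s=cv2.imread('pics/t4.png')[140:220,250:340]
cv2.imwrite('pics/c4.png',np.hstack([cv2.resize(t,(396,360),interpolation=2),cv2.resize(s,(404,360),interpolation=2)]))"
```

```text
(no output)
```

View pics/c4.png

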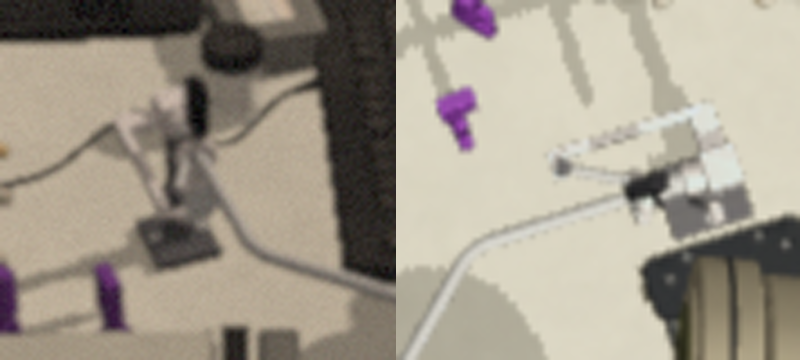

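The picture shows the carrier upright at the stop (tab at 645,188 in the right half). The blade runs from its pivot (560,165) to just behind the collar, and the arm is clear.

```bash
python3 -c "
from h import *
print(workorder.close_job())"
```

```text
the job is handed in; nothing more can be done
None
```

The carrier is at the far end of the wire, held between the catch and the spring stop and released, and the job is handed in; it was pressed to the stop's hard limit once, at about 9 N.

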